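# Snap the thick roller into the brayer frame

## Task

The brayer frame lies on its back on the print bench. Take the thick full-width roller from the rack, set its axle in the mouths of the frame's two notches and press it down until both ends snap home; finish while still holding the roller and pressing it down firmly into its seats. Leave the other two rollers and everything else on the bench alone.

Things in the scene. Friction and masses are not known exactly. Their poses are not given: they have to be found in the camera images.
- roller: thick full-width rubber roller to fit: rubber 40 mm diameter, 100 mm long, rims chamfered 4 mm; a steel axle stub of 10 mm diameter stands 16 mm out of each end. About 0.26 kg. Origin mid-length on the axis, y along the axle (x, z turn with it; either end fits either notch). Starts in any of the rack's three places, level, axis 47 mm above the bench; grip it from above across its diameter
- roller_end_a (a point): point on the thick roller's axis, 57 mm from its middle towards +y of the roller, on one axle stub (the part that sits in a notch)
- roller_end_b (a point): the same on the other axle stub, 57 mm towards -y of the roller
- brayer: brayer (hand ink roller) without roller, loose on its back, about 0.6 kg: aluminium frame, wooden handle. Origin on the bench between its two upright cheeks; z up, y along the axle line; handle to -x, up to 190 mm off, 29 mm high. Cheeks 8 mm thick, 28 mm wide, 69.5 mm high, 106 mm apart inside. Yoke 18 mm high, 39 to 53 mm behind the axle line; runners 10 mm high, 34 mm ahead to 53 mm behind
- brayer_home (a point): middle of the roller's axis when home: 50 mm above the brayer's origin, axes as the brayer's. The axle first rests on the nibs with its axis at 63 mm, takes about 10 to 15 N in all to push through, then the force drops suddenly and it falls 13 mm to the notch floors; the nibs spring back over it. The roller has 3 mm of end play either way
- brayer_notch_l (a point): home point of the axis in the notch of the cheek at +y, 57 mm from the middle. Each notch is a slippery nylon clip open at the top, 31 mm wide there, narrowing at 45 degrees to 15 mm; its floor is 45 mm above the bench; two sprung rounded nylon nibs at 57 mm height stand into it from both sides, leaving a 5 mm gap
- brayer_notch_r (a point): the same in the notch of the cheek at -y, 57 mm from the middle. Once the roller is home, some 10 N of downward push on it is a firm hold
- rack: fixed plywood roller rack, 150 x 250 mm: base board 12 mm thick, two end boards (10 mm thick, 54 mm high, 106 mm apart inside along the rack's x), each with three V notches 80 mm apart along the rack's y (at -80, 0, +80 mm). Rollers lie in them by their axle stubs, axes along the rack's x, free underneath. Origin under its middle
- slim_roller: other roller in the rack, to be left: same length and axle, rubber only 24 mm in diameter. Origin in its middle, y along the axle
- short_roller: other roller in the rack, to be left: 40 mm in diameter but rubber only 52 mm long, with long axle stubs. Origin in its middle, y along the axle
- ink_jar: bystander: amber jar, 62 mm in diameter, 95 mm high, origin under its middle
- ink_tin: bystander: flat metal ink tin, 88 mm in diameter, 56 mm high, origin under its middle
- ink_knife: bystander: ink knife lying along its x, 220 mm long, 26 mm wide, 20 mm high, origin under its middle
- baren: bystander: round wooden baren, 129 mm in diameter, 36 mm high with its cord grip, origin under its middle
- bowl: bystander: white bowl, 104 mm in diameter, 40 mm high, origin under its middle
- hake_brush: bystander: flat brush lying along its x, 190 mm long, 42 mm wide, 20 mm high, origin under its middle
- block_brush: bystander: wooden block brush, 85 x 48 mm, 46 mm high, origin under its middle
- squeeze_bottle: bystander: small white bottle, 44 mm in diameter, 115 mm high, origin under its middle

How it is judged:
By the outcome, as a careful person would: the job done as asked, in the order asked, and still so for the second after the job is handed in, while the arm keeps its last pose, push and grip.
It also fails if it takes over 43 s, if anything falls off the work surface, if the arm or the gripper's body presses on something with over 40 N, if the wrist force passes 120 N, or if a joint passes its speed limit or range.

## Robot

A 6-joint arm with a two-finger parallel gripper is mounted at the origin on the work surface. World frame = base frame: x ahead of the robot, y to its left, z up, the work surface at z = 0. Lengths are in m, angles in rad, forces in N, time in s.
With the tool pointing down it reaches from about 0.275 to 0.75 m from the base axis. Payload 10.2 kg.
Tool frame: the origin (TCP) lies midway between the tips of the shut fingers; the grasp point (between the pads) lies 19 mm behind it; z points along the fingers, y is the line along which they close (so a half turn about z gives the same grasp; the last joint's range is limited). The gripper opens to 85 mm and grips with 20 to 120 N. Pads are 22 mm wide; open, the fingers measure 114 mm over their backs; the gripper's body (76 mm by 85 mm) begins 54 mm behind the grasp point. The pads swing forward as they close: fully open they stand 13 mm farther back than shut.
Start: joints at [-0.223, 0.313, 1.498, -0, 1.331, -0.223], TCP at [0.525, -0, 0.196] pointing down, gripper open.
Joint ranges: [-2.94, 2.94], [-0.97, 2.17], [0.19, 2.56], [-1.23, 4.37], [0.02, 3.11], [-2.88, 2.88]. Speed limits (rad/s): [2.39, 2.39, 3.01, 3.14, 3.14, 3.14].

## Interface

Orientations are given as a unit quaternion [w, x, y, z].
In Python, from bench import ctrl gives the robot as it stands.
- The arm moves only by the tool apply_moves, never from a script. Its argument "deltas" is text: rows parted by semicolons, each of 7 numbers parted by spaces: the turn, a rotation vector about the tool's x, y, z in degrees, then the shift along the tool's x, y, z in cm, then the opening, from 0 (shut) to 1 (fully open). In form: ax ay az tx ty tz fingers; .... A call has 1 to 10 rows; each row is the pose to reach, as a shift and turn from the pose commanded when the call began, along the tool's axes at that moment; what a row does not reach only later rows make up. A row lasts 1/12 s, in which the tool goes at most 41.7 mm and 7.16 degrees, less where a joint would pass 70% of its speed; a pose out of reach is approached as far as the arm can. A call with a gripper value outside its range is refused whole. The fingers move at their own pace and stop on an object; "newtons" is the grip in N (left out, the last holds). Time passes only in rows, so rows that repeat a pose let the fingers close. It gives the time, the measured TCP pose, the force, the opening and the grip force at its end, in the units of the state.
- ctrl.sense(): the state, without advancing time (a new reading comes with each control period).
- ctrl.read_camera(name): name is "scene" or "side" or "wrist"; returns a dict with "frame" (420x560x3 uint8, blue, green, red), "z_map" (420x560 float32, m along the optical axis (not along the pixel's ray), 0 where there is no reading), "K" (3x3 intrinsics, pixels), "R" (3x3) and "t" (3): a world point X has camera coordinates R X + t. Camera axes: x right, y down, z forward; pixel columns grow to the right and rows downward; lengths in m; the calibration is good to about 2 mm. A picture is of the moment at which its call begins.
- ctrl.job_done(): hands the job in; it is judged then, once.
The state is a dict: "time_s": time; "q": joint angles; "joint_velocities": joint speeds; "joint_efforts": joint torques, N m; "position": TCP position; "orientation": TCP orientation; "wrist_force": force on the tool from outside, world axes, zero at the start; "wrist_torque": the same for the moment, N m; "grip_width": finger opening in m; "grasp_force": force on a finger pad.
Only numpy, scipy, OpenCV 4.12 (cv2) and the standard library are available. Lean on these libraries where they do the work, as an engineer would, in place of code of your own. Each camera call takes 0.05 s, during which the arm holds its last target. There are 200 camera calls.

## Working session

There is one attempt and no reset: what is moved stays moved. The work goes in short steps, Python scripts to look and compute and a tool call to move; the robot and the scene stay as the last step left them, time stands still between calls to the robot, and variables do not carry over. Pictures are saved under pics/ and viewed, at most 12 in all, crops included, and the job is handed in when it is done.

Besides the shell and the picture viewer there is one more tool, called after ">>>" in YAML: its name, and indented under it one key for each argument. apply_moves: Moves the arm, as the interface text tells. Its arguments: {"type":"object","properties":{"deltas":{"type":"string"},"newtons":{"type":"number"}},"required":["deltas"]}

```bash
mkdir -p pics; cat > h.py <<'E'
from bench import ctrl
import numpy as np, cv2
def cam(n):
    c=ctrl.read_camera(n); np.savez(f'/tmp/{n}.npz',**c); return c
def pts(c):
    z=c['z_map']; v,u=np.indices(z.shape); K=c['K']
    P=np.stack([(u-K[0,2])/K[0,0]*z,(v-K[1,2])/K[1,1]*z,z],-1)
    W=(P-c['t'])@c['R']; W[z==0]=np.nan; return W
E
python3 - <<'E'
from h import *
s=ctrl.sense();print(s['position'],s['orientation'],s['grip_width'],s['time_s'])
for n in ['scene','side']:
    c=cam(n); cv2.imwrite(f'pics/{n}0.png',c['frame'])
E
```

```text
[5.24683472e-01 4.88314488e-05 1.95018225e-01] [-5.51336181e-04  7.07091695e-01  7.07121551e-01 -3.78398216e-04] 0.08518830826446112 0.0
```

View pics/scene0.png

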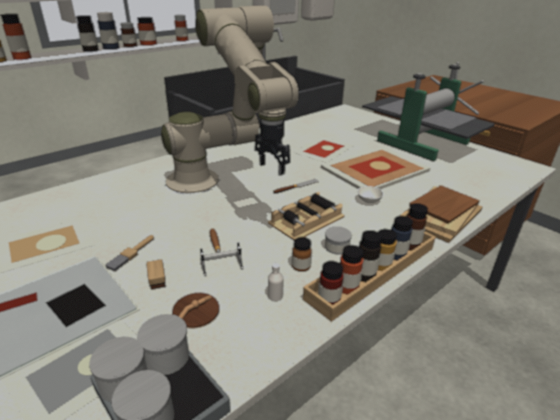

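View pics/side0.png

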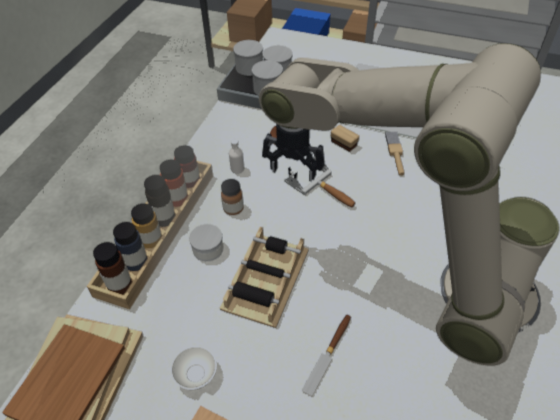

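The scene view shows the brayer at about (220,255) and the rack at (307,213). The side view shows the thick roller at (253,294), the slim one at (266,268) and the short one at (277,245).

```bash
python3 - <<'E'
from h import *
for n,(u,v) in {'side':(253,294),'scene':(220,255)}.items():
    c=dict(np.load(f'/tmp/{n}.npz')); W=pts(c); print(n,W[v,u], [W[b,a].round(3) for a,b in ([(277,245),(266,268)] if n=='side' else [(203,250),(240,247),(287,214)])])
# top-down colour+height maps from both, 1.5mm/px
out=[]
for n in ['side','scene']:
    c=dict(np.load(f'/tmp/{n}.npz')); 
    f=cv2.resize(c['frame'],None,fx=3,fy=3); z=cv2.resize(c['z_map'],None,fx=3,fy=3,interpolation=cv2.INTER_NEAREST)
    W=pts(c).astype(np.float32); W=cv2.resize(W,None,fx=3,fy=3)
    M=np.zeros((400,280,3),np.uint8); ok=np.isfinite(W[...,0])&(W[...,2]<.09)
    P=W[ok]; C=f[ok]; o=np.argsort(P[:,2]); P=P[o];C=C[o]
    r=((0.42-P[:,1])/.002).astype(int); q=((P[:,0]-.2)/.002).astype(int)
    k=(r>=0)&(r<400)&(q>=0)&(q<280); M[r[k],q[k]]=C[k]; out.append(M)
cv2.imwrite('pics/top.png',cv2.resize(np.hstack(out),None,fx=1.4,fy=1.4))
E
```

```text
side [0.54023531 0.24372983 0.06614889] [array([0.538, 0.083, 0.062]), array([0.541, 0.156, 0.055])]
scene [ 0.53344269 -0.22055258  0.01550863] [array([ 0.461, -0.239,  0.003]), array([ 0.524, -0.135,  0.001]), array([0.542, 0.058, 0.062])]
```

View pics/top.png

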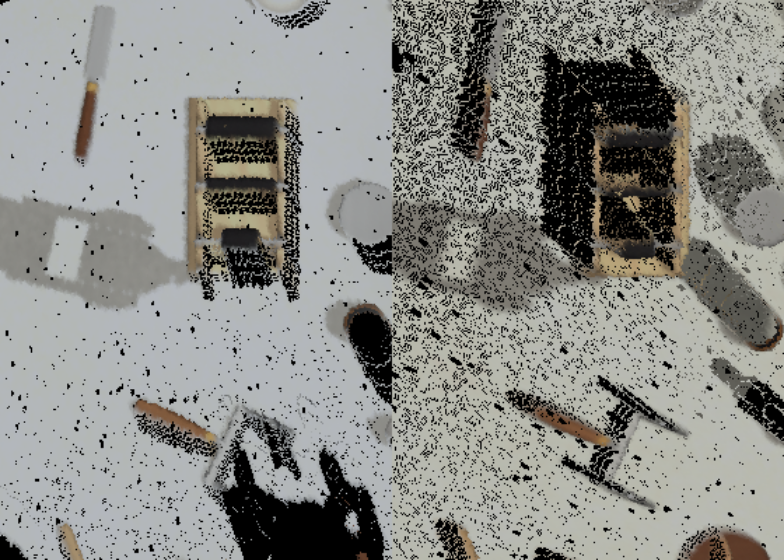

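The top-down map shows the rack nearly aligned with the world axes, with the thick roller at the +y end around (0.54, 0.24). The brayer is near (0.57, -0.21), yawed about -28°. Next I'll get finer numbers and a wrist view.

```bash
python3 - <<'E'
from h import *
c=dict(np.load('/tmp/side.npz')); W=pts(c).reshape(-1,3); F=c['frame'].reshape(-1,3).max(1)
k=(abs(W[:,0]-.54)<.06)&(abs(W[:,1]-.24)<.04)&(W[:,2]>.045)&(F<70); P=W[k]
print('dark',k.sum(),P.min(0),P.max(0)); 
t=P[P[:,2]>np.percentile(P[:,2],80)]; vx=np.polyfit(t[:,0],t[:,1],1); print('top line',vx,t.mean(0), np.percentile(P[:,0],[1,99]))
for n in ['scene','side']:
    c=dict(np.load(f'/tmp/{n}.npz')); W=pts(c).reshape(-1,3)
    k=(abs(W[:,0]-.57)<.11)&(abs(W[:,1]+.21)<.11)&(W[:,2]>.04)&(W[:,2]<.08); P=W[k]
    print(n,k.sum()); 
    if k.sum()>5: print(P[np.argsort(P[:,1])][::max(1,len(P)//30)].round(3).tolist())
c=cam('wrist'); cv2.imwrite('pics/w0.png',c['frame'])
print(c['R'].round(3).tolist(),(-c['R'].T@c['t']).round(3))
E
```

```text
dark 599 [0.49463308 0.21879497 0.04505258] [0.59476537 0.25606437 0.07428526]
top line [-0.03676545  0.25436708] [0.54306946 0.23440089 0.06977347] [0.49543393 0.59202336]
scene 91
[[0.56, -0.3, 0.063], [0.556, -0.299, 0.049], [0.553, -0.297, 0.043], [0.553, -0.296, 0.049], [0.561, -0.296, 0.069], [0.557, -0.296, 0.048], [0.556, -0.295, 0.05], [0.541, -0.293, 0.041], [0.54, -0.292, 0.047], [0.54, -0.291, 0.062], [0.541, -0.288, 0.061], [0.534, -0.287, 0.061], [0.528, -0.286, 0.068], [0.536, -0.285, 0.064], [0.533, -0.282, 0.068], [0.604, -0.196, 0.064], [0.603, -0.196, 0.051], [0.605, -0.193, 0.055], [0.604, -0.192, 0.058], [0.603, -0.192, 0.061], [0.607, -0.191, 0.059], [0.607, -0.19, 0.067], [0.588, -0.189, 0.044], [0.586, -0.186, 0.06], [0.585, -0.186, 0.048], [0.59, -0.186, 0.058], [0.582, -0.184, 0.049], [0.576, -0.183, 0.065], [0.581, -0.182, 0.067], [0.577, -0.18, 0.067], [0.577, -0.175, 0.069]]
side 78
[[0.555, -0.291, 0.041], [0.602, -0.195, 0.071], [0.601, -0.192, 0.071], [0.595, -0.191, 0.049], [0.591, -0.19, 0.046], [0.597, -0.189, 0.066], [0.6, -0.189, 0.057], [0.603, -0.189, 0.065], [0.575, -0.188, 0.045], [0.6, -0.188, 0.05], [0.593, -0.187, 0.065], [0.59, -0.187, 0.062], [0.593, -0.187, 0.045], [0.599, -0.187, 0.072], [0.593, -0.186, 0.062], [0.593, -0.185, 0.059], [0.596, -0.185, 0.062], [0.598, -0.184, 0.058], [0.595, -0.184, 0.059], [0.586, -0.184, 0.046], [0.589, -0.183, 0.05], [0.595, -0.183, 0.04], [0.573, -0.182, 0.056], [0.582, -0.182, 0.065], [0.585, -0.181, 0.041], [0.591, -0.18, 0.048], [0.582, -0.18, 0.059], [0.575, -0.18, 0.053], [0.594, -0.18, 0.072], [0.581, -0.179, 0.056], [0.584, -0.179, 0.047], [0.581, -0.179, 0.044], [0.587, -0.178, 0.047], [0.577, -0.177, 0.055], [0.574, -0.177, 0.069], [0.58, -0.176, 0.055], [0.574, -0.176, 0.073], [0.574, -0.176, 0.066], [0.574, -0.175, 0.041]]
[[1.0, -0.0, -0.0], [-0.0, -0.947, 0.321], [-0.0, -0.321, -0.947]] [0.526 0.083 0.374]
```

View pics/w0.png

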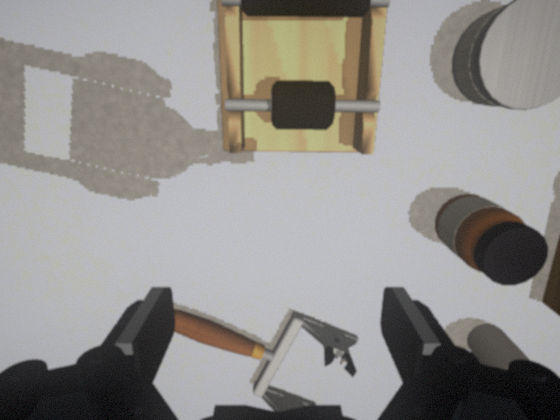

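The wrist view shows the frame at (300,350), partly cut off, and the short roller at (303,105) in the rack. I'll move over the brayer for a clean view.

>>> apply_moves:
  deltas: "0 0 0 -4 1.2 0 1;0 0 0 -8 2.5 0 1;0 0 0 -12 4 0 1;0 0 0 -12 4 0 1;0 0 0 -12 4 0 1;0 0 0 -12 4 0 1"

```text
time_s: 0.65
position: [0.5647, -0.1197, 0.1952]
orientation: [-0.001, 0.707, 0.707, -0.0]
wrist_force: [0.1, 0.6, 0.9]
grip_width: 0.0858
grasp_force: 0.0
```

```bash
python3 - <<'E'
from h import *
c=cam('wrist'); cv2.imwrite('pics/w1.png',cv2.resize(c['frame'],(800,600)))
W=pts(c); F=W.reshape(-1,3)
print(ctrl.sense()['position'])
k=(abs(F[:,0]-.567)<.11)&(abs(F[:,1]+.2375)<.11)&(F[:,2]>.062)&(F[:,2]<.08);P=F[k]
np.save('/tmp/P.npy',P);print(k.sum())
# top-down height picture 0.5mm/px
M=np.zeros((440,440),np.uint8);k=(abs(F[:,0]-.567)<.109)&(abs(F[:,1]+.2375)<.109)&(F[:,2]<.1);P=F[k]
for p in P[np.argsort(P[:,2])]: cv2.circle(M,(int((p[0]-.457)*2000),int((-.1275-p[1])*2000)),1,int(np.clip(p[2]*3200,0,255)),-1)
cv2.imwrite('/tmp/M.png',M); cv2.imwrite('pics/m1.png',M)
E
```

```text
[ 0.56474307 -0.11912501  0.19547166]
346
```

View pics/w1.png

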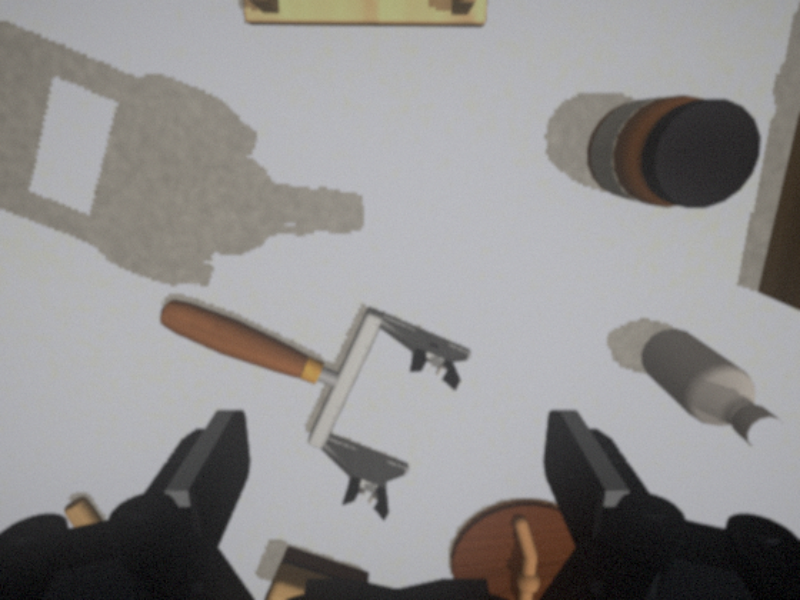

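View pics/m1.png

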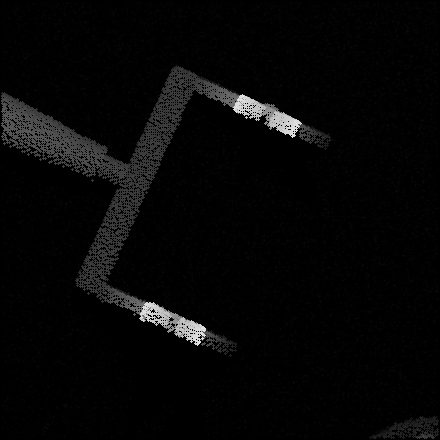

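The height map clearly shows both cheeks with their notches, at map pixels (267,116) and (173,323). The frame is unobstructed, so I'll fit it.

```bash
python3 - <<'E'
from h import *
M=cv2.imread('/tmp/M.png',0); m=(M>150).astype(np.uint8); m[360:]=0
m=cv2.morphologyEx(m,cv2.MORPH_CLOSE,np.ones((15,15)))
n,l,st,ce=cv2.connectedComponentsWithStats(m); C=[]
for i in range(1,n):
    if st[i,4]>300:
        r=cv2.minAreaRect(np.argwhere(l==i)[:,::-1].astype(np.float32)); p=np.array(r[0]); w=np.array([.457+p[0]/2000,-.1275-p[1]/2000]); C.append(w); print(w,ce[i],r)
C=np.array(C); d=C[0]-C[1]; print('mid',C.mean(0),'len',np.linalg.norm(d),'axle dir deg from +y',np.degrees(np.arctan2(d[0],d[1])))
# yoke direction
m=((M>40)&(M<75)).astype(np.uint8); 
v,u=np.nonzero(m); k=(u>75)&(u<200)&(v>90)&(v<270); 
k&=abs((u-185)*0.92+(v-75)*0.39)<18; p=cv2.fitLine(np.c_[u[k],v[k]].astype(np.float32),cv2.DIST_HUBER,0,.01,.01).ravel(); print('yoke',np.degrees(np.arctan2(p[0],-p[1])),p)
s=ctrl.sense();print(s['position'],s['q'])
E
```

```text
[ 0.59029636 -0.18546162] [266.37478261 115.34434783] ((266.59271240234375, 115.92324829101562), (68.67265319824219, 20.4241943359375), 23.80594253540039)
[ 0.54340981 -0.28876547] [172.87468031 322.52429668] ((172.81961059570312, 322.53094482421875), (68.94200897216797, 21.423805236816406), 23.96249008178711)
mid [ 0.56685308 -0.23711355] len 0.1134461710341018 axle dir deg from +y 24.41188806719958
yoke 24.885101 [  0.42079994  -0.9071535  138.0379     177.14636   ]
[ 0.56474307 -0.11912501  0.19547166] [-4.10902402e-01  4.29267663e-01  1.33293315e+00  2.45077581e-04
  1.37999933e+00 -4.11641046e-01]
```

>>> apply_moves:
  deltas: "0 0 7.1 3.5 -0.2 0 1;0 0 14.2 7 -0.4 0 1;0 0 21.3 10.5 -0.6 0 1;0 0 28.4 14 -0.8 0 1;0 0 35.5 17.5 -1 0 1;0 0 42.6 21 -1.2 0 1;0 0 49.7 24.5 -1.4 0 1;0 0 56.8 28 -1.6 0 1;0 0 63.9 31.5 -1.8 0 1;0 0 71 35.5 -2.1 0 1"

```text
time_s: 1.53
position: [0.543, 0.2347, 0.1961]
orientation: [0.0, 0.984, 0.176, 0.0]
wrist_force: [0.5, 0.0, -0.4]
grip_width: 0.0855
grasp_force: 0.0
```

>>> apply_moves:
  deltas: "0 0 7 0 0 0 1;0 0 14 0 0 0 1;0 0 21 0 0 0 1;0 0 21 0 0 0 1;0 0 21 0 0 0 1"

```text
time_s: 1.95
position: [0.5437, 0.233, 0.1958]
orientation: [-0.0, 1.0, -0.001, 0.0]
wrist_force: [0.6, 0.1, 0.8]
grip_width: 0.0856
grasp_force: 0.0
```

```bash
cat >> h.py <<'E'
from scipy.spatial.transform import Rotation as Ro
def tool():
    s=ctrl.sense(); q=s['orientation']; return np.array(s['position']),Ro.from_quat([q[1],q[2],q[3],q[0]]).as_matrix(),s
E
python3 - <<'E'
from h import *
p,R,s=tool(); print(p,R.round(3).tolist(),s['q'])
c=cam('wrist'); cv2.imwrite('pics/w2.png',c['frame'])
W=pts(c).reshape(-1,3);F=c['frame'].reshape(-1,3).max(1)
k=(abs(W[:,0]-.543)<.07)&(abs(W[:,1]-.237)<.035)&(W[:,2]>.03)&(W[:,2]<.08)&(F<75);P=W[k]
print(len(P),np.percentile(P,[.5,99.5],axis=0)); 
from scipy.optimize import least_squares
P=P[P[:,2]>.05]
f=lambda a:(np.hypot(P[:,1]-a[0]-a[1]*(P[:,0]-.543),P[:,2]-a[2])-.02)
r=least_squares(f,[.237,0,.047],loss='soft_l1',f_scale=.001);print(r.x,np.abs(r.fun).mean(),np.degrees(np.arctan(r.x[1])))
E
```

```text
[0.54365337 0.2329519  0.19584658] [[1.0, -0.002, 0.0], [-0.002, -1.0, 0.0], [0.0, -0.0, -1.0]] [2.06879705e-01 4.60914010e-01 1.28472709e+00 4.98596868e-05
 1.39578888e+00 1.78002605e+00]
4379 [[0.50182649 0.21464462 0.0536598 ]
 [0.59736605 0.25116473 0.06843215]]
[ 0.23272254 -0.00879709  0.04684631] 0.000563403250738399 -0.5040229673909778
```

View pics/w2.png

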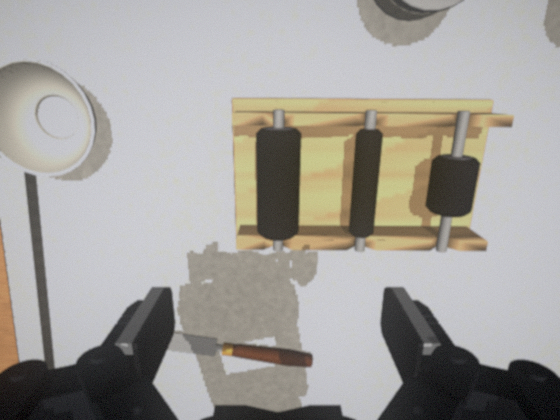

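The wrist view confirms the thick roller at (278,182), at the +y end of the rack. I'll pin down its middle along the axis, since the end play is only 3 mm.

```bash
python3 - <<'E'
from h import *
for n in ['wrist','side']:
    c=dict(np.load(f'/tmp/{n}.npz'));W=pts(c).reshape(-1,3);F=c['frame'].reshape(-1,3).max(1)
    cy=.2327-.0088*(W[:,0]-.543); b=(abs(W[:,1]-cy)<.012)&(abs(W[:,0]-.545)<.08)
    r=np.hypot(W[:,1]-cy,W[:,2]-.047); 
    k=b&(abs(r-.02)<.002)&(W[:,2]>.06); print(n,'rubber',k.sum(),np.percentile(W[k,0],[.5,1,2,50,98,99,99.5]).round(4))
    k=b&(abs(r-.005)<.004)&(W[:,2]>.044); x=np.sort(W[k,0]); print(' stubs',k.sum(),x[:3].round(4),x[x<.53][-3:].round(4),x[x>.56][:3].round(4),x[-3:].round(4))
    k=(abs(W[:,1]-.2)<.02)&(abs(W[:,0]-.545)<.09)&(abs(W[:,2]-.054)<.003)
    x=W[k,0]; print(' boards',[np.percentile(x[m],[2,98]).round(4) for m in (x<.52,x>.57) if m.sum()])
E
```

```text
wrist rubber 2855 [0.5007 0.5017 0.5027 0.5512 0.594  0.5948 0.5954]
 stubs 492 [0.4822 0.4823 0.4823] [0.493  0.4931 0.4932] [0.5983 0.5983 0.5984] [0.6135 0.6135 0.6135]
 boards [array([0.4842, 0.5154]), array([0.5758, 0.6102])]
side rubber 189 [0.4963 0.4971 0.4972 0.5407 0.5921 0.5934 0.5943]
 stubs 63 [0.4799 0.4801 0.4803] [0.4952 0.4956 0.496 ] [0.5998 0.5999 0.6011] [0.6105 0.6108 0.6111]
 boards [array([0.4824, 0.4988]), array([0.593 , 0.6084])]
```

>>> apply_moves:
  deltas: "0 0 0.4 0.35 0 4 1;0 0 0.4 0.35 0 8 1;0 0 0.4 0.35 0 12 1;0 0 0.4 0.35 0 14 1;0 0 0.4 0.35 0 16 1;0 0 0.4 0.35 0 17 1;0 0 0.4 0.35 0 17 1;0 0 0.4 0.35 0 17 1"
  newtons: 80

```text
time_s: 2.67
position: [0.5481, 0.2323, 0.0263]
orientation: [-0.0, 1.0, -0.006, 0.0]
wrist_force: [-0.4, 0.0, 0.9]
grip_width: 0.0853
grasp_force: 0.0
```

>>> apply_moves:
  deltas: "0 0 0 0 0 0 0;0 0 0 0 0 0 0;0 0 0 0 0 0 0;0 0 0 0 0 0 0;0 0 0 0 0 0 0;0 0 0 0 0 0 0;0 0 0 0 0 0 0;0 0 0 0 0 0 0"
  newtons: 80

```text
time_s: 3.33
position: [0.5518, 0.2328, 0.0309]
orientation: [-0.001, 1.0, -0.007, 0.005]
wrist_force: [-0.4, -1.1, 30.3]
grip_width: 0.0001
grasp_force: 14.8
```

The fingers shut fully without holding the roller, and there's a 30 N upward force. I need to see what happened.

```bash
python3 - <<'E'
from h import *
p,R,s=tool(); print(p,s['wrist_force'],s['wrist_torque'],s['grip_width'],s['grasp_force'])
a=cam('wrist')['frame']; b=cam('side')['frame'][190:340,180:380]
cv2.imwrite('pics/w3.png',np.hstack([cv2.resize(a,(400,300)),cv2.resize(b,(400,300))]))
E
```

```text
[0.55177299 0.23277695 0.03085768] [-0.43228654 -1.08631236 30.2789481 ] [-0.23305262  0.12922944  0.02329551] 6.152792724922666e-05 14.83894407749176
```

View pics/w3.png

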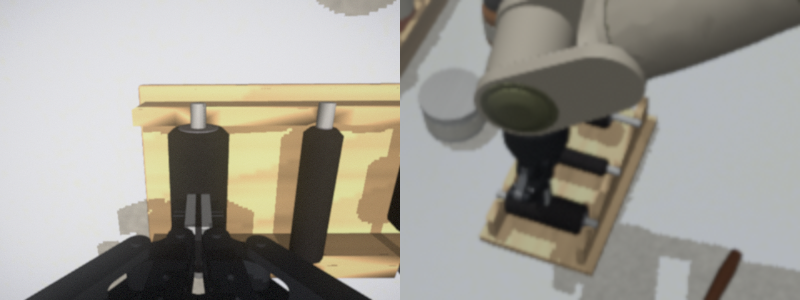

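The picture shows the shut fingers over the roller's middle, with the roller apparently still in place. I'll check the heights.

```bash
python3 - <<'E'
from h import *
c=dict(np.load('/tmp/wrist.npz'));W=pts(c)
for v in range(170,380,12): print(v,[tuple(W[v,u].round(3)) for u in (250,272,284,305)])
E
```

```text
170 [(np.float64(0.603), np.float64(0.244), np.float64(0.052)), (np.float64(0.603), np.float64(0.235), np.float64(0.052)), (np.float64(0.603), np.float64(0.229), np.float64(0.05)), (np.float64(0.603), np.float64(0.22), np.float64(0.052))]
182 [(np.float64(0.598), np.float64(0.245), np.float64(0.051)), (np.float64(0.599), np.float64(0.235), np.float64(0.056)), (np.float64(0.599), np.float64(0.229), np.float64(0.057)), (np.float64(0.598), np.float64(0.22), np.float64(0.052))]
194 [(np.float64(0.595), np.float64(0.244), np.float64(0.062)), (np.float64(0.596), np.float64(0.235), np.float64(0.065)), (np.float64(0.595), np.float64(0.23), np.float64(0.064)), (np.float64(0.594), np.float64(0.221), np.float64(0.061))]
206 [(np.float64(0.59), np.float64(0.244), np.float64(0.063)), (np.float64(0.591), np.float64(0.235), np.float64(0.066)), (np.float64(0.591), np.float64(0.23), np.float64(0.066)), (np.float64(0.59), np.float64(0.221), np.float64(0.063))]
218 [(np.float64(0.584), np.float64(0.244), np.float64(0.062)), (np.float64(0.586), np.float64(0.235), np.float64(0.067)), (np.float64(0.586), 
[... 2514 characters left out ...]
4), np.float64(0.241), np.float64(0.122)), (np.float64(0.556), np.float64(0.235), np.float64(0.112)), (np.float64(0.557), np.float64(0.231), np.float64(0.113)), (np.float64(0.563), np.float64(0.225), np.float64(0.121))]
362 [(np.float64(0.569), np.float64(0.24), np.float64(0.133)), (np.float64(0.552), np.float64(0.235), np.float64(0.113)), (np.float64(0.552), np.float64(0.231), np.float64(0.112)), (np.float64(0.568), np.float64(0.225), np.float64(0.132))]
374 [(np.float64(0.568), np.float64(0.239), np.float64(0.136)), (np.float64(0.547), np.float64(0.235), np.float64(0.112)), (np.float64(0.548), np.float64(0.231), np.float64(0.113)), (np.float64(0.569), np.float64(0.226), np.float64(0.138))]
```

>>> apply_moves:
  deltas: "0 0 0 0 0 -1 0;0 0 0 0 0 -2 0;0 0 0 0 0 -4 0;0 0 0 0 0 -7 0;0 0 0 0 0 -10 0;0 0 0 0 0 -10 0;0 0 0 0 0 -10 0"

```text
time_s: 4.02
position: [0.5484, 0.2323, 0.1271]
orientation: [-0.0, 1.0, -0.007, 0.001]
wrist_force: [-0.7, -0.4, -0.1]
grip_width: 0.0002
grasp_force: 0.0
```

```bash
python3 - <<'E'
from h import *
p,R,s=tool(); print(p,s['wrist_force'],s['grip_width'],s['grasp_force'])
c=cam('wrist'); cv2.imwrite('pics/w4.png',cv2.resize(c['frame'],(800,600)))
W=pts(c); T=(W-p)@R
for v in range(230,420,12): print(v,[tuple((T[v,u]*1000).round(0)) for u in (272,284)])
E
```

```text
[0.54835159 0.2323169  0.12709185] [-0.72342002 -0.36918723 -0.08320228] 0.00020927846740728537 0.0
230 [(np.float64(-8.0), np.float64(-4.0), np.float64(61.0)), (np.float64(-8.0), np.float64(4.0), np.float64(61.0))]
242 [(np.float64(-17.0), np.float64(-4.0), np.float64(61.0)), (np.float64(-16.0), np.float64(4.0), np.float64(59.0))]
254 [(np.float64(-26.0), np.float64(-4.0), np.float64(61.0)), (np.float64(-26.0), np.float64(5.0), np.float64(61.0))]
266 [(np.float64(-36.0), np.float64(-4.0), np.float64(61.0)), (np.float64(-36.0), np.float64(5.0), np.float64(61.0))]
278 [(np.float64(12.0), np.float64(-2.0), np.float64(-45.0)), (np.float64(11.0), np.float64(3.0), np.float64(-45.0))]
290 [(np.float64(12.0), np.float64(-2.0), np.float64(-55.0)), (np.float64(12.0), np.float64(2.0), np.float64(-55.0))]
302 [(np.float64(12.0), np.float64(-2.0), np.float64(-63.0)), (np.float64(11.0), np.float64(2.0), np.float64(-63.0))]
314 [(np.float64(11.0), np.float64(-2.0), np.float64(-71.0)), (np.float64(12.0), np.float64(2.0), np.float64(-71.0))]
326 [(np.float64(9.0), np.float64(-2.0), np.float64(-74.0)
[... 188 characters left out ...]
t64(6.0), np.float64(-2.0), np.float64(-82.0)), (np.float64(6.0), np.float64(2.0), np.float64(-83.0))]
362 [(np.float64(1.0), np.float64(-2.0), np.float64(-82.0)), (np.float64(2.0), np.float64(2.0), np.float64(-83.0))]
374 [(np.float64(-4.0), np.float64(-2.0), np.float64(-82.0)), (np.float64(-4.0), np.float64(2.0), np.float64(-82.0))]
386 [(np.float64(-209.0), np.float64(-6.0), np.float64(127.0)), (np.float64(-8.0), np.float64(2.0), np.float64(-83.0))]
398 [(np.float64(-214.0), np.float64(-6.0), np.float64(116.0)), (np.float64(-216.0), np.float64(7.0), np.float64(118.0))]
410 [(np.float64(-222.0), np.float64(-6.0), np.float64(108.0)), (np.float64(-222.0), np.float64(6.0), np.float64(109.0))]
```

View pics/w4.png

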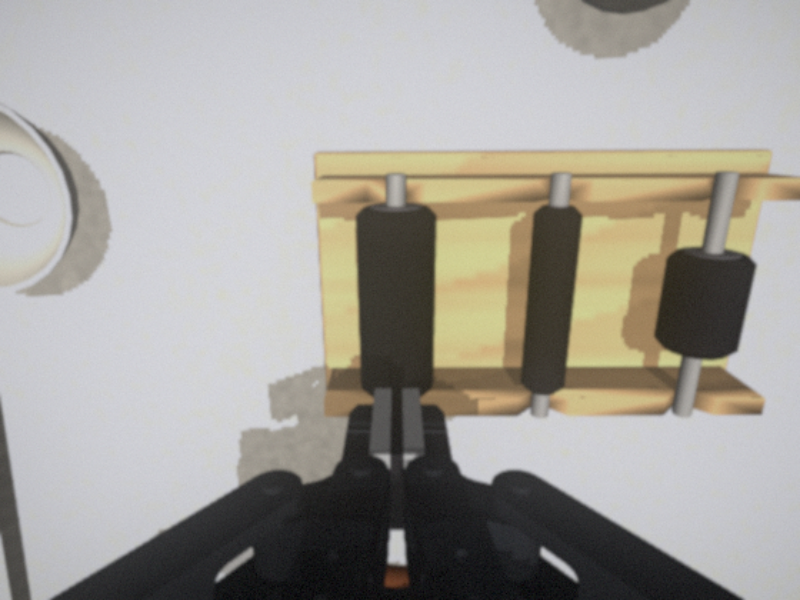

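The roller is still seated in the rack. The fingertips really end about 37 mm behind the reported TCP: they touched the roller top (z = 0.067) with the TCP at 0.031, and the wrist depth agrees. I'll reopen and go down accordingly, to a TCP z of about -0.014.

>>> apply_moves:
  deltas: "0 0 0 0 0 0 1;0 0 0 0 0 0 1;0 0 0 0 0 0 1;0 0 0 0 0 0 1;0 0 0 0 0 0 1;0 0 0 0 0 0 1;0 0 0 0 0 3.5 1;0 0 0 0 0 7 1;0 0 0 0 0 9 1;0 0 0 0 0 9 1"

```text
time_s: 4.9
position: [0.5452, 0.2315, 0.0312]
orientation: [0.001, 1.0, -0.007, -0.004]
wrist_force: [0.2, 0.3, -0.7]
grip_width: 0.0856
grasp_force: 0.0
```

>>> apply_moves:
  deltas: "0 0 0 0 0 1.5 1;0 0 0 0 0 3 1;0 0 0 0 0 4 1;0 0 0 0 0 5 1;0 0 0 0 0 5 1;0 0 0 0 0 5 1"

```text
time_s: 5.4
position: [0.548, 0.2322, -0.014]
orientation: [-0.0, 1.0, -0.007, 0.0]
wrist_force: [0.4, -0.1, 0.7]
grip_width: 0.0852
grasp_force: 0.0
```

```bash
python3 - <<'E'
from h import *
p,R,s=tool(); print(p,s['wrist_force'],s['grip_width'])
c=cam('side'); cv2.imwrite('pics/s5.png',cv2.resize(c['frame'][190:340,180:380],(800,600)))
E
```

```text
[ 0.54803367  0.23220656 -0.01398376] [ 0.43950401 -0.05293628  0.70789971] 0.08524133581840995
```

No contact at a TCP z of -0.014, which confirms the offset. Closing now.

>>> apply_moves:
  deltas: "0 0 0 0 0 0 0;0 0 0 0 0 0 0;0 0 0 0 0 0 0;0 0 0 0 0 0 0;0 0 0 0 0 0 0;0 0 0 0 0 0 0;0 0 0 0 0 0 0"
  newtons: 80

```text
time_s: 6.03
position: [0.5482, 0.2326, -0.0137]
orientation: [-0.0, 1.0, -0.007, 0.001]
wrist_force: [-1.4, 2.0, 5.6]
grip_width: 0.0383
grasp_force: 79.7
```

Gripped: width 38 mm, 80 N. Lifting, then turning toward the brayer.

>>> apply_moves:
  deltas: "0 0 0 0 0 -1 0;0 0 0 0 0 -3 0;0 0 0 0 0 -6 0;0 0 0 0 0 -10 0;0 0 0 0 0 -14 0;0 0 0 0 0 -14 0;0 0 0 0 0 -14 0"

```text
time_s: 6.62
position: [0.5486, 0.2321, 0.1277]
orientation: [-0.0, 1.0, -0.007, 0.002]
wrist_force: [-1.0, -0.1, -3.2]
grip_width: 0.0381
grasp_force: 80.6
```

```bash
cat >> h.py <<'E'
from scipy.optimize import least_squares
def held():
    p,R,s=tool(); c=cam('wrist'); W=pts(c); T=(W-p)@R; F=c['frame'].max(2)
    k=(abs(T[...,1])<.024)&(T[...,2]>-.09)&(T[...,2]<-.03)&(T[...,0]>.016)&(T[...,0]<.09)
    P=T[k]; q=P[P[:,0]<.045]
    f=lambda a:np.hypot(q[:,1]-a[0]-a[1]*q[:,0],q[:,2]-a[2]-a[3]*q[:,0])-.02
    r=least_squares(f,[0,0,-.06,0],loss='soft_l1',f_scale=.001)
    a=r.x; rr=np.hypot(P[:,1]-a[0]-a[1]*P[:,0],P[:,2]-a[2]-a[3]*P[:,0])
    rub=P[abs(rr-.02)<.0025]; stub=P[(rr<.008)]
    print('TCP',p,'force',s['wrist_force'],'w',s['grip_width'],s['grasp_force'])
    print('axis y0,slope,z0,slope',a.round(4),'n',len(q),'rubber xmax',np.percentile(rub[:,0],99).round(4),'stub x',np.percentile(stub[:,0],[2,99]).round(4) if len(stub) else None,'fit',abs(r.fun).mean().round(5))
    return c,p,R
E
python3 - <<'E'
from h import *
c,p,R=held(); print(R.round(4).tolist())
cv2.imwrite('pics/w5.png',c['frame'])
E
```

```text
TCP [0.54857073 0.23214737 0.12774238] force [-1.0198989  -0.08666935 -3.22967366] w 0.038078594532814494 80.59873223304749
axis y0,slope,z0,slope [-0.0003 -0.0022 -0.0605  0.0002] n 9300 rubber xmax 0.0482 stub x [0.0503 0.0658] fit 0.00037
[[0.9999, -0.0144, 0.0038], [-0.0144, -0.9999, 0.0005], [0.0038, -0.0006, -1.0]]
```

View pics/w5.png

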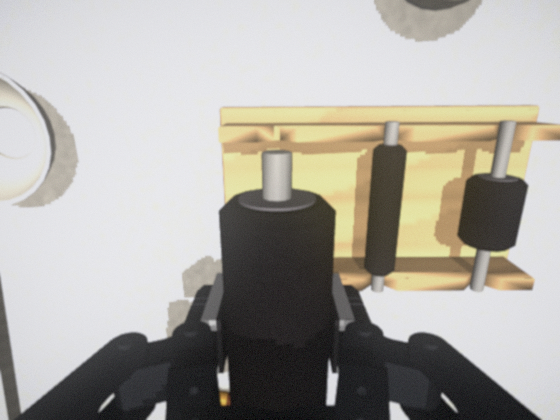

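The roller is held centred in the tool frame at (0, 0, -60.5 mm), and the other rollers are undisturbed at (388,210) and (498,205). Carrying it to the brayer.

>>> apply_moves:
  deltas: "0 0 -6.6 0.2 3.8 0 0;0 0 -13.2 0.4 7.6 0 0;0 0 -19.8 0.6 11.4 0 0;0 0 -26.4 0.8 15.2 0 0;0 0 -33 1 19 0 0;0 0 -39.6 1.3 23 0 0;0 0 -46.2 1.5 27 0 0;0 0 -52.8 1.7 31 0 0;0 0 -59.4 1.9 35 0 0;0 0 -66.5 2.1 39 0 0"

```text
time_s: 7.5
position: [0.5618, -0.1582, 0.1235]
orientation: [-0.002, 0.841, 0.542, -0.001]
wrist_force: [-0.1, 0.3, -2.5]
grip_width: 0.0384
grasp_force: 80.8
```

```bash
cat >> h.py <<'E'
def goto(x,y,yaw):
    p,R,s=tool(); cur=np.degrees(np.arctan2(R[1,0],R[0,0])); d=R.T@np.array([x-p[0],y-p[1],0])
    print('pos',p.round(4),'yaw',cur.round(2),'turn',(cur-yaw).round(2),'shift cm',(d*100).round(2))
E
python3 -c "
from h import *
goto(.567,-.237,65.7)"
```

```text
pos [ 0.5618 -0.1582  0.1235] yaw 65.58 turn -0.12 shift cm [-6.96  3.73 -0.02]
```

>>> apply_moves:
  deltas: "0 0 0 -3.5 1.8 0 0;0 0 0 -7 3.7 0 0;0 0 0 -7 3.7 0 0;0 0 0 -7 3.7 3 0;0 0 0 -7 3.7 6 0;0 0 0 -7 3.7 8.5 0;0 0 0 -7 3.7 8.5 0;0 0 0 -7 3.7 8.5 0;0 0 0 -7 3.7 8.5 0"

```text
time_s: 8.25
position: [0.568, -0.2358, 0.0416]
orientation: [0.0, 0.842, 0.539, 0.0]
wrist_force: [0.4, -0.4, -1.9]
grip_width: 0.0385
grasp_force: 81.1
```

```bash
python3 - <<'E'
from h import *
goto(.567,-.237,65.7)
c,p,R=held(); cv2.imwrite('pics/w6.png',cv2.resize(c['frame'],(800,600)))
W=pts(c); T=(W-p)@R
k=(W[...,2]>.03)&(W[...,2]<.078)&(T[...,0]>.04)&(T[...,0]<.075)&(abs(T[...,1])<.03); P=T[k]
print(k.sum(),np.percentile(P,[1,10,50,90,99],axis=0).round(4))
for a,b in((.066,.076),(.045,.066)):
    m=(W[k][:,2]>a)&(W[k][:,2]<b); Q=P[m]; print(a,m.sum(),np.percentile(Q,[1,50,99],axis=0).round(4).tolist() if m.sum() else '')
E
```

```text
pos [ 0.568  -0.2358  0.0416] yaw 65.27 turn -0.43 shift cm [-0.15 -0.04 -0.  ]
TCP [ 0.56796954 -0.23583723  0.04156854] force [ 0.37591946 -0.35848381 -1.86304073] w 0.03854098766754019 81.09976172447205
axis y0,slope,z0,slope [ 0.0006 -0.0046 -0.0605  0.0002] n 9311 rubber xmax 0.048 stub x [0.05   0.0655] fit 0.00037
1694 [[ 0.0511 -0.0247 -0.0288]
 [ 0.0525 -0.0169 -0.0273]
 [ 0.0574 -0.0066 -0.0203]
 [ 0.059   0.0128  0.0083]
 [ 0.0602  0.0153  0.011 ]]
0.066 458 [[0.051, -0.0172, -0.0292], [0.0552, -0.0123, -0.0268], [0.0591, 0.0155, -0.0245]]
0.045 779 [[0.051, -0.0155, -0.0244], [0.0575, -0.0066, -0.0203], [0.0592, 0.0139, -0.0035]]
```

View pics/w6.png

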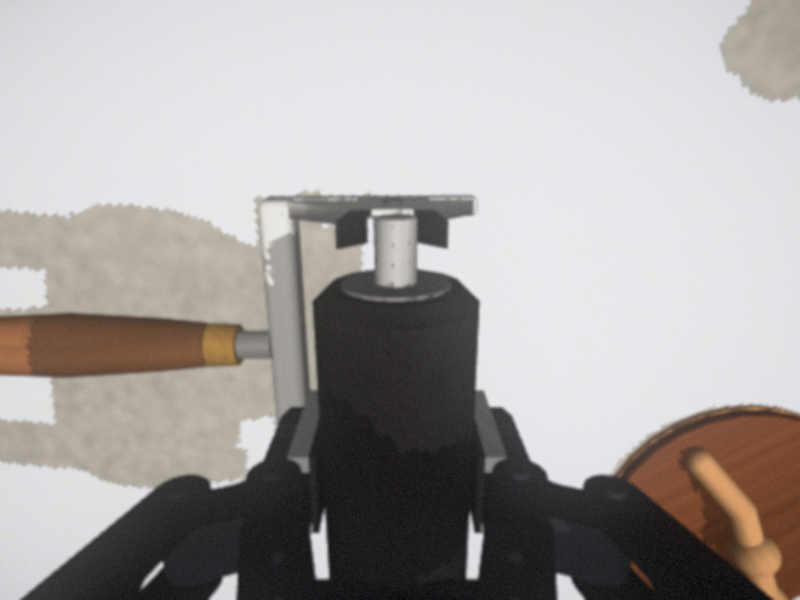

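The wrist view shows the stub at (395,250) in front of the +y notch at (392,215). The remaining offset is about 1.7 mm along the axle and 1 mm across, so I'll correct that and lower the roller into the mouths.

>>> apply_moves:
  deltas: "0 0 -0.2 -0.17 -0.08 0 0;0 0 -0.2 -0.17 -0.08 0.8 0;0 0 -0.2 -0.17 -0.08 1.6 0;0 0 -0.2 -0.17 -0.08 2.4 0;0 0 -0.2 -0.17 -0.08 3 0;0 0 -0.2 -0.17 -0.08 3.4 0;0 0 -0.2 -0.17 -0.08 3.4 0;0 0 -0.2 -0.17 -0.08 3.4 0"

```text
time_s: 8.97
position: [0.5661, -0.2368, 0.0064]
orientation: [-0.0, 0.841, 0.541, -0.0]
wrist_force: [-0.2, 0.5, -2.0]
grip_width: 0.0383
grasp_force: 81.1
```

```bash
python3 - <<'E'
from h import *
goto(.567,-.237,65.7)
c,p,R=held(); W=pts(c); T=(W-p)@R
k=(W[...,2]>.066)&(W[...,2]<.074)&(T[...,0]>.049)&(T[...,0]<.075)&(abs(T[...,1])<.025)&(abs(T[...,1])>.007); P=T[k]
print(k.sum(),np.percentile(P,[1,50,99],axis=0).round(4).tolist())
E
```

```text
pos [ 0.5661 -0.2368  0.0064] yaw 65.47 turn -0.23 shift cm [ 0.02  0.09 -0.  ]
TCP [ 0.56608684 -0.23676289  0.00641261] force [-0.23840008  0.45215733 -2.01478386] w 0.03828423387784939 81.10019087791443
axis y0,slope,z0,slope [ 0.0006 -0.0035 -0.0605 -0.0001] n 9294 rubber xmax 0.0605 stub x [0.05   0.0655] fit 0.00037
1119 [[0.0491, -0.0157, -0.0674], [0.0549, 0.0079, -0.0623], [0.0607, 0.017, -0.0597]]
```

Aligned within about 0.5 mm and not touching yet. Pressing down.

>>> apply_moves:
  deltas: "0 0 0 0 0 0.3 0;0 0 0 0 0 0.5 0;0 0 0 0 0 0.6 0;0 0 0 0 0 0.7 0;0 0 0 0 0 0.7 0"

```text
time_s: 9.43
position: [0.5668, -0.2373, 0.0014]
orientation: [0.001, 0.841, 0.541, 0.0]
wrist_force: [-2.0, 1.5, 10.2]
grip_width: 0.0378
grasp_force: 82.4
```

>>> apply_moves:
  deltas: "0 0 0 0 0 0.15 0;0 0 0 0 0 0.3 0;0 0 0 0 0 0.45 0;0 0 0 0 0 0.6 0;0 0 0 0 0 0.8 0;0 0 0 0 0 1 0;0 0 0 0 0 1 0"

```text
time_s: 10.02
position: [0.566, -0.2367, -0.0107]
orientation: [-0.0, 0.841, 0.541, -0.0]
wrist_force: [-0.2, 0.8, -1.8]
grip_width: 0.0382
grasp_force: 82.0
```

It snapped through: the force dropped and the axis is at 0.050. Now the firm hold-down push.

>>> apply_moves:
  deltas: "0 0 0 0 0 0.1 0;0 0 0 0 0 0.2 0;0 0 0 0 0 0.3 0;0 0 0 0 0 0.4 0;0 0 0 0 0 0.4 0;0 0 0 0 0 0.4 0"

```text
time_s: 10.52
position: [0.5663, -0.2369, -0.0112]
orientation: [0.0, 0.841, 0.541, -0.0]
wrist_force: [-13.8, 7.4, 27.3]
grip_width: 0.0381
grasp_force: 84.8
```

```bash
python3 - <<'E'
from h import *
goto(.567,-.237,65.7); c,p,R=held()
p,R,s=tool(); print(R[2].round(4),s['wrist_torque'])
E
```

```text
pos [ 0.5663 -0.2369 -0.0112] yaw 65.49 turn -0.21 shift cm [0.02 0.07 0.  ]
TCP [ 0.56628028 -0.23688049 -0.01121275] force [-13.80763665   7.43644248  27.34037592] w 0.03810089279981303 84.76495742797852
axis y0,slope,z0,slope [ 0.0007 -0.0056 -0.0606 -0.0013] n 9341 rubber xmax 0.0607 stub x [0.05   0.0655] fit 0.00037
[-5.e-04  7.e-04 -1.e+00] [ 1.0238197   2.04612474 -0.04865306]
```

It's home at axis height 0.0494, with 27 N down but 15 N of side load. I'll ease the side load and trim the push a little.

>>> apply_moves:
  deltas: "0 0 0 0 -0.08 -0.04 0;0 0 0 0 -0.15 -0.08 0;0 0 0 0 -0.15 -0.08 0;0 0 0 0 -0.15 -0.08 0;0 0 0 0 -0.15 -0.08 0"

```text
time_s: 10.98
position: [0.5663, -0.2369, -0.011]
orientation: [0.002, 0.841, 0.541, 0.001]
wrist_force: [-3.0, 3.9, 16.4]
grip_width: 0.0381
grasp_force: 83.1
```

```bash
python3 - <<'E'
from h import *
held()
p,R,s=tool(); print(s['wrist_torque'])
a=ctrl.read_camera('wrist')['frame']; c=ctrl.read_camera('scene'); b=c['frame'][200:320,150:310]
cv2.imwrite('pics/w7.png',np.hstack([cv2.resize(a,(400,300)),cv2.resize(b,(400,300),interpolation=cv2.INTER_CUBIC)]))
E
```

```text
TCP [ 0.5662861  -0.23691277 -0.01103832] force [-2.97235438  3.9319532  16.38610501] w 0.03812585062765614 83.10022473335266
axis y0,slope,z0,slope [ 0.0006 -0.0044 -0.0606 -0.0011] n 9325 rubber xmax 0.0608 stub x [0.05   0.0655] fit 0.00037
[ 0.43464921  0.39446407 -0.01857789]
```

View pics/w7.png

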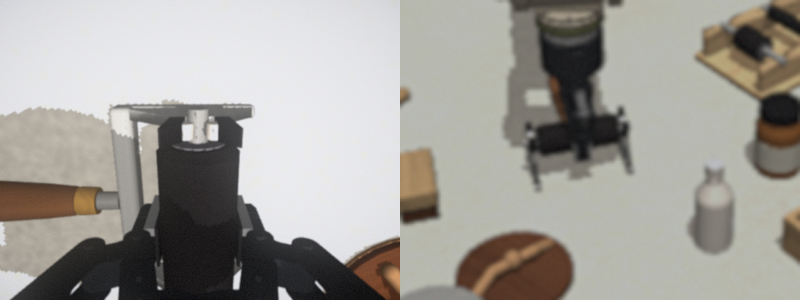

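The roller is level and seated between the cheeks, with its stub under the nibs at (200,125) in the left half of the picture. About 18 N is pressing it down, so I'm handing in.

```bash
python3 -c "
from bench import ctrl
print(ctrl.job_done())"
```

```text
the job is handed in; nothing more can be done
None
```

The thick roller is snapped home in both notches, level, and still gripped and pressed down with about 18 N. I handed the job in at about 11 s; the first grasp closed on top of the roller with about 30 N on the wrist, did not dislodge it, and the second grasp held.

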